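# Reset the tripped over-temperature cut-out of a block heater

### The job

The tube heater's over-temperature cut-out has tripped. With a fingertip, slide the guard shutter open by its yellow ridge, press the sunken red reset button in the well fully home, slide the shutter fully shut again, and then switch the heater on by pressing the far half of its rocker fully down. Nothing is to be picked up: leave the blood tubes in the block and the things standing round the heater where they are.

Things in the scene. Friction and masses are not known exactly. Their poses are not given: they have to be found in the camera images.
- heater: dry-block tube heater, white, fixed: 210 mm deep (x), 200 mm wide (y), upright, place and turn vary. Origin: centre of its underside; x points from the panel's front edge to the block behind, y to the left seen from the front. Flat grey control panel: front half of the top (x -0.105 to -0.005), 85 mm up. Aluminium block: rear half, top 88 mm up; its tubes reach 130 mm up, 80 mm or more from the well.
- well_mouth (a point): centre of the mouth of the round well, level with the panel, at x -0.056, y +0.050, z 0.085 of the heater (axes as the heater's). The well is 46 mm wide and 24 mm deep with straight walls; the red reset button stands in the middle of its floor. The shutter hides it when shut.
- shutter (a joint): travel of the guard shutter, m: 0 = shut, over the well; 0.050 = fully open, well uncovered. It opens towards the heater's -y (towards the rocker). It slides with about 1 N of friction and stays where it is left.
- shutter_ridge (a point): middle of the top of the shutter's yellow ridge, 12 mm above the panel; axes as the heater's, moves with the shutter. Ridge: 6 mm thick (y), 40 mm long (x), 9 mm above the flat 59 x 54 mm plate. Push it with a fingertip a few mm above the plate: from its +y side to open, from its -y side to shut. Shut, it stands over the well's middle. Rails 5 mm high, 60 mm apart, run along y on both sides.
- reset_button (a joint): travel of the reset button, m, straight down: about 0 = tripped (standing out of its collar), 0.006 = fully home. It yields at about 4 N and stays where it is left (no spring).
- reset_button_top (a point): centre of the top of the red reset button, 24 mm in diameter, moving with it: 12 mm below the panel when tripped, 18 mm when home. Axes as the heater's.
- rocker (a joint): angle of the rocker switch, rad: 0 = off (near half down, far half raised), 0.40 = on (far half fully down and level). It turns at about 2 N pressed on its end and stays where it is left.
- rocker_far_end (a point): top of the far half of the black rocker near its end, moves with it: 15 mm beyond the pivot (towards the heater's +x), about 15 mm above the panel when off, 9 mm when on. Pivot at x -0.056, y -0.066 of the heater. Rocker 20 mm wide (y), 35 mm long (x), in a low bezel; pressing straight down here turns it on.
- tube_red: loose blood tube with a red cap, 84 mm tall, 16 mm cap, standing in a hole of the block; origin: centre of its foot. To be left alone.
- tube_blue: loose blood tube with a blue cap, the same otherwise. To be left alone.
- tube_green: loose blood tube with a green cap, the same otherwise. To be left alone.
- sample_cup: loose specimen cup with a red lid, 49 mm wide, 60 mm tall, on the worktop beside the heater; origin: centre of its underside. To be left alone.
- dropper: loose brown dropper bottle with a black cap, 26 mm wide, 86 mm tall, on the worktop beside the heater; origin: centre of its underside. To be left alone.
- coverglass: loose white cardboard box, 28 x 28 x 18 mm, on the worktop before the heater; origin: centre of its underside. To be left alone.

How it is judged:
On the way, in this order (a step that is already met when the one before it is completed fails the run):
1. the shutter is slid open (value of joint shutter above 0.03 m), for 0.1 s.
2. the reset button is pressed home (value of joint reset_button above 0.005 m), for 0.1 s.
3. the shutter is shut again (value of joint shutter below 0.005 m), for 0.1 s.
4. the rocker is switched on (value of joint rocker above 0.33 rad), for 0.1 s.
At the end, for the whole second after the job is handed in: The reset button is in by more than 5 of its 6 mm, the shutter is shut to within 5 mm, the rocker is on (more than 0.33 of its 0.40 rad), the three tubes stand in their holes (moved less than 15 mm, tilted less than 0.25 rad) and the cup, bottle and small box stand where they stood (within 20 mm) (value of joint shutter below 0.005 m and value of joint reset_button above 0.005 m and value of joint rocker above 0.33 rad and distance of each of tube_red, tube_blue, tube_green from where it was at the start of the episode below 0.015 m and angle between each of tube_red, tube_blue, tube_green, sample_cup, dropper, coverglass's own z axis and vertical below 0.25 rad and distance of each of sample_cup, dropper, coverglass from where it was at the start of the episode below 0.02 m); the robot touches nothing.
It fails at once if a blood tube is lifted, pulled or tipped (distance of any of tube_red, tube_blue, tube_green from where it was at the start of the episode above 0.015 m or angle between any of tube_red, tube_blue, tube_green's own z axis and vertical above 0.25 rad).
It fails at once if the cup, bottle or small box is moved, lifted or tipped (distance of any of sample_cup, dropper, coverglass from where it was at the start of the episode above 0.02 m or angle between any of sample_cup, dropper, coverglass's own z axis and vertical above 0.25 rad).
It fails at once if the heater is switched on before the reset button is home (value of joint rocker above 0.33 rad and value of joint reset_button below 0.005 m).
It also fails if it takes over 40 s, if anything falls off the work surface, if the arm or the gripper's body presses on something with over 40 N, if the wrist force passes 120 N, or if a joint passes its speed limit or range.

### The arm

A 7-joint arm with a two-finger parallel gripper is mounted at the origin on a cart in front of the work surface, level with it; the furniture and walls round the work are solid. World frame = base frame: x ahead of the robot, y to its left, z up, the work surface at z = 0. Lengths are in m, angles in rad, forces in N, time in s.
With the tool pointing down it reaches from about 0.35 to 0.9 m from the base axis. Payload 7.2 kg.
Tool frame: the origin (TCP) lies midway between the tips of the shut fingers; the grasp point (between the pads) lies 19 mm behind it; z points along the fingers, y is the direction in which the jaws open and shut (so a half turn about z gives the same grasp; the last joint's range is limited). The gripper opens to 88 mm and grips with 3 to 60 N. Pads are 20 mm wide; open, the fingers measure 115 mm over their backs; the gripper's body (75 mm by 178 mm) begins 61 mm behind the grasp point.
Start: joints at [-1.392, 0.411, -0.013, 1.596, 0.006, 1.134, -0.082], TCP at [0.153, 0.606, 0.223] pointing down, gripper open.
Joint ranges: [-2.95, 2.95], [-0.29, 1.99], [-1.47, 1.44], [0.14, 2.54], [-1.03, 4.17], [0.13, 1.85], [-2.86, 2.86]. Speed limits (rad/s): [2.39, 2.39, 3.01, 3.01, 3.14, 3.14, 3.14].

### API

Orientations are given as a unit quaternion [w, x, y, z].
In Python, from bench import robot, eyes, workorder gives the robot as it stands. The module is installed in compiled form; this text tells all that it offers.
- The arm moves only by the shell command python3 -m inch 'ROWS' [FORCE]. ROWS is JSON, a list of rows, each an object with "offset": the shift along the tool's x, y, z in mm, a list of three; "delta_rot": the turn, a rotation vector about the tool's x, y, z in degrees, a list of three; "fingers": the closure, from -1 (fully open) to 1 (shut). A call has 1 to 20 rows; each row shifts and turns the commanded pose from where the row before left it, along the tool's axes as they then stand; what a row does not reach is not made up. A row lasts 1/8 s, in which the tool goes at most 62.5 mm and 10.7 degrees, less where a joint would pass 70% of its speed; a pose out of reach is approached as far as the arm can. A call with a gripper value outside its range is refused whole. The fingers move at their own pace and stop on an object; FORCE is the grip in N (left out, the last holds). Time passes only in rows, so rows that do not move let the fingers close. It gives the time, the measured TCP pose, the force and the opening at its end, in the units of the state.
- robot.get_state(): the state, without advancing time (a new reading comes with each control period).
- eyes.grab_frame(name): name is "scene" or "side" or "wrist"; returns the picture (400x640x3 uint8, red, green, blue); there is no depth.
- eyes.camera_params(name): a dict with "camera_matrix" (3x3 intrinsics, pixels), "R" (3x3) and "t" (3): a world point X has camera coordinates R X + t. Camera axes: x right, y down, z forward; pixel columns grow to the right and rows downward; lengths in m; the calibration is good to about 2 mm. A picture is of the moment at which its call begins: read the wrist's pose just before it. camera_params takes no time and is no camera call; for the wrist camera it gives the pose at the moment of the call.
- workorder.job_done(): hands the job in, once; it reports no verdict.
The state is a dict: "clock": time; "joint_positions": joint angles; "qvel": joint speeds; "tau": joint torques, N m; "eef_pos": TCP position; "eef_rot": TCP orientation; "ft_force": force on the tool from outside, world axes, zero at the start; "ft_torque": the same for the moment, N m; "finger_gap": finger opening in m.
Only numpy, scipy, OpenCV 4.12 (cv2) and the standard library are available. Lean on these libraries where they do the work, as an engineer would, in place of code of your own. Each camera call takes 0.05 s, during which the arm holds its last target.

## Working session

There is one attempt and no reset: what is moved stays moved. The work goes in short steps, Python scripts to look and compute and a shell command to move; the robot and the scene stay as the last step left them, time stands still between calls to the robot, and variables do not carry over. Pictures are saved under pics/ and viewed, and the job is handed in when it is done.

```bash
mkdir -p pics; ls
python3 - <<'E'
from bench import robot, eyes
import cv2
s=robot.get_state();print({k:s[k] for k in('clock','eef_pos','eef_rot','finger_gap','ft_force')})
for n in('scene','side','wrist'):
    im=eyes.grab_frame(n);cv2.imwrite(f'pics/{n}0.png',im[:,:,::-1])
    p=eyes.camera_params(n);print(n,p)
E
```

```text
pics
{'clock': 0.0, 'eef_pos': array([0.15261414, 0.60555222, 0.22181227]), 'eef_rot': array([-2.10414028e-05,  1.23065472e-01,  9.92398220e-01, -8.13415439e-04]), 'finger_gap': 0.0878693294872688, 'ft_force': array([ 0.11263949, -0.6094168 ,  0.27574556])}
scene {'camera_matrix': array([[508.73521354,   0.        , 319.15234407],
       [  0.        , 508.73521354, 195.9746924 ],
       [  0.        ,   0.        ,   1.        ]]), 'R': array([[ 0.74570813, -0.66601238,  0.0186252 ],
       [-0.35843572, -0.42457736, -0.8314192 ],
       [ 0.56164332,  0.61332012, -0.55533342]]), 't': array([-0.16706627,  0.39313868,  0.41366539])}
side {'camera_matrix': array([[465.83890248,   0.        , 323.9094627 ],
       [  0.        , 465.83890248, 200.30072905],
       [  0.        ,   0.        ,   1.        ]]), 'R': array([[-0.16954776, -0.98545335,  0.01162994],
       [-0.64160913,  0.10141644, -0.76029759],
       [ 0.74805834, -0.13636863, -0.6494708 ]]), 't': array([0.39678853, 0.37333081, 0.57387755])}
wrist {'camera_matrix': array([[309.61379782,   0.        , 322.36527589],
       [  0.        , 309.61379782, 198.79665953],
       [  0.        ,   0.        ,   1.        ]]), 'R': array([[ 0.24369151,  0.96985171, -0.0014507 ],
       [ 0.92782376, -0.2326952 ,  0.29154075],
       [ 0.28241373, -0.072392  , -0.95655731]]), 't': array([-0.62506467, -0.03606817,  0.39177792])}
```

View pics/scene0.png

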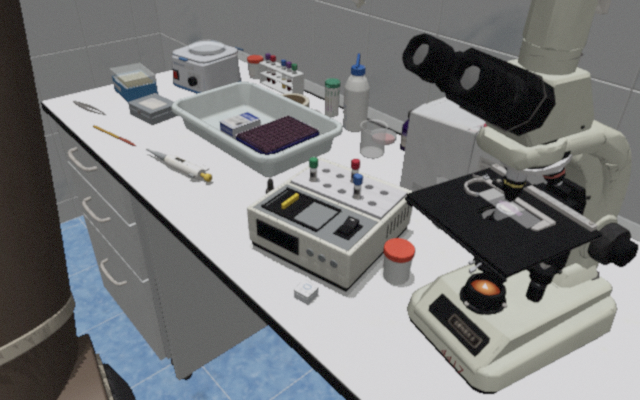

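View pics/side0.png

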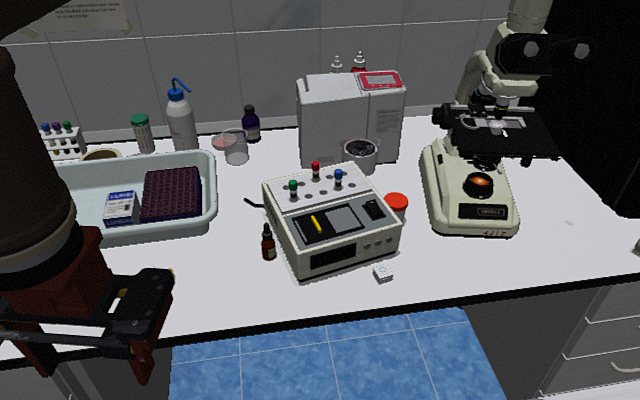

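View pics/wrist0.png

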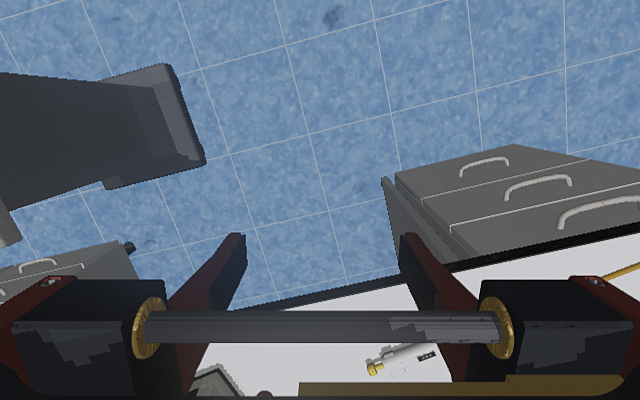

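Run:
```python
import cv2
a=cv2.imread('pics/scene0.png')[145:285,235:425];b=cv2.imread('pics/side0.png')[150:290,240:430]
cv2.imwrite('pics/sc_z.png',cv2.resize(a,None,fx=4,fy=4,interpolation=2))
cv2.imwrite('pics/si_z.png',cv2.resize(b,None,fx=4,fy=4,interpolation=2))
```

```text
(no output)
```

View pics/sc_z.png

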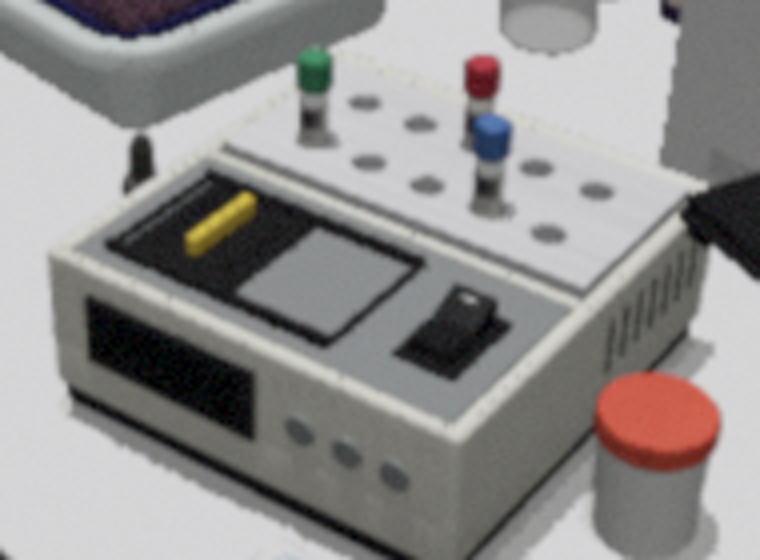

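View pics/si_z.png

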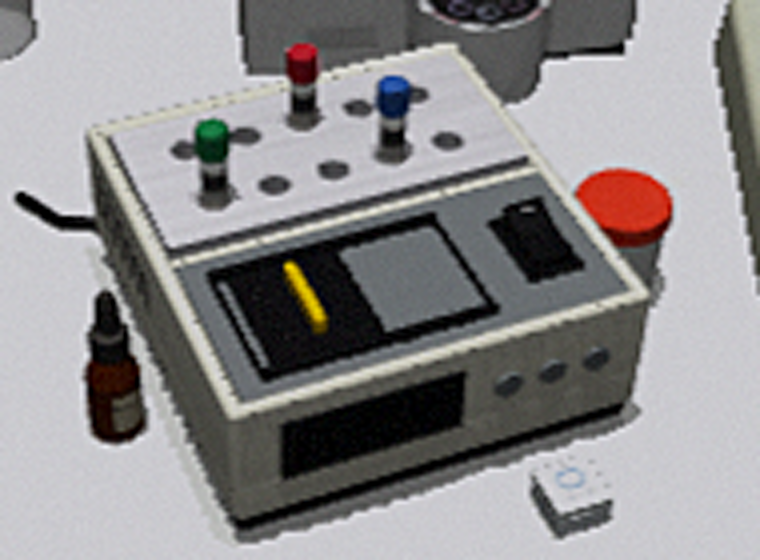

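```bash
cat > h.py <<'E'
import numpy as np
from bench import robot,eyes
from scipy.spatial.transform import Rotation as Ro
def cam(n):
    p=eyes.camera_params(n);return p['camera_matrix'],p['R'],p['t']
def proj(c,X):
    K,R,t=c;q=(R@np.atleast_2d(X).T).T+t;q=q@K.T;return q[:,:2]/q[:,2:]
def H2W(p,X):
    return Ro.from_euler('z',p[2]).apply(np.atleast_2d(X))+np.r_[p[0],p[1],0]
E
python3 - <<'E'
from h import *
from scipy.optimize import least_squares
sc=[((57,250),(-.105,.1,.086)),((460,437),(-.105,-.1,.086)),((705,185),(.105,-.1,.086)),((192,236),(-.076,.05,.097)),((250,200),(-.036,.05,.097))]
si=[((232,415),(-.105,.1,.086)),((645,295),(-.105,-.1,.086)),((92,130),(.105,.1,.086)),((455,45),(.105,-.1,.086)),((290,264),(-.036,.05,.097)),((320,324),(-.076,.05,.097)),((238,528),(-.105,.1,0)),((632,407),(-.105,-.1,0))]
cs,ci=cam('scene'),cam('side')
def res(p):
    r=[]
    for L,c,o in((sc,cs,(235,145)),(si,ci,(240,150))):
        uv=np.array([a for a,_ in L])/4+o
        r.append((proj(c,H2W(p,np.array([b for _,b in L])))-uv).ravel())
    return np.concatenate(r)
s=least_squares(res,[.6,0,0],loss='soft_l1');print(s.x,np.rad2deg(s.x[2]));print(s.fun.reshape(-1,2).round(1))
np.save('pose.npy',s.x)
for X in [(-.056,.05,.097),(-.041,-.066,.1)]:print(H2W(s.x,X))
E
```

```text
[0.5259568  0.3027678  0.22144657] 12.687953941412475
[[-2.6 -0.7]
 [ 0.9  0.9]
 [ 5.7 -0.2]
 [-1.1 -0.3]
 [-0.3 -2.3]
 [ 0.4  0.3]
 [ 3.1 -0.6]
 [-1.4 -1.7]
 [ 0.1 -2.2]
 [-1.1 -0.7]
 [-0.1 -1. ]
 [ 0.   5.5]
 [ 0.8  4.5]]
[[0.46034223 0.33924693 0.097     ]]
[[0.50045431 0.22937418 0.1       ]]
```

Run:
```python
from h import *
import cv2
cs,ci=cam('scene'),cam('side')
P=lambda c:c[0]@np.c_[c[1],c[2]]
pts={'FL':((57,250),(232,415)),'FR':((460,437),(645,295)),'ridge near':((192,236),(320,324)),'ridge far':((250,200),(290,264)),'RR':((705,185),(455,45)),
'panel plate corner near-left':((108,243),(268,378)),'divider L':((215,152),(178,260)),'FLbot':((72,392),(238,528)),'green cap top':((315,50),(211,124)),'red cap':((483,60),(301,47)),'blue':((492,120),(393,79)),'rocker far top':((475,292),(525,203))}
for k,(a,b) in pts.items():
    a=np.array(a)/4+(235,145);b=np.array(b)/4+(240,150)
    X=cv2.triangulatePoints(P(cs),P(ci),a.reshape(2,1).astype(float),b.reshape(2,1).astype(float)).ravel();X=X[:3]/X[3]
    print(k,X.round(4),(proj(cs,X)-a).round(1),(proj(ci,X)-b).round(1))
```

```text
FL [0.4064 0.3774 0.0821] [[-0.1  0.1]] [[-0.  -0.2]]
FR [0.4483 0.1867 0.0829] [[-0.1  0.1]] [[-0.  -0.1]]
ridge near [0.4423 0.3347 0.0948] [[-0.3  0.5]] [[-0.1 -0.7]]
ridge far [0.4793 0.3416 0.0944] [[ 0.2 -0.4]] [[0.1 0.5]]
RR [0.6383 0.2313 0.0892] [[ 0. -0.]] [[0. 0.]]
panel plate corner near-left [0.4196 0.3604 0.0884] [[-0.2  0.3]] [[-0.1 -0.4]]
divider L [0.4992 0.3896 0.0863] [[ 0.1 -0.2]] [[0.  0.3]]
FLbot [0.4081 0.3764 0.0076] [[-0.1  0.2]] [[-0.1 -0.3]]
green cap top [0.5378 0.3687 0.1319] [[ 0.  -0.1]] [[0.  0.1]]
red cap [0.5903 0.3192 0.1304] [[ 0.3 -0.6]] [[0.1 0.7]]
blue [0.5571 0.2811 0.1314] [[ 0.3 -0.6]] [[0.1 0.7]]
rocker far top [0.4984 0.2303 0.0999] [[ 0.  -0.1]] [[0.  0.1]]
```

```bash
cat >> h.py <<'E'
def plan(tx=None,yaw=None,off=None):
    """tx: heater coords of TCP target; prints world delta in tool axes, and rot needed"""
    s=robot.get_state();R=Ro.from_quat(np.roll(s['eef_rot'],-1))
    p=np.load('pose.npy');e=s['eef_pos'];he=Ro.from_euler('z',-p[2]).apply(e-np.r_[p[0],p[1],0])
    print('clock',round(s['clock'],2),'eef',e.round(4),'in heater',he.round(4),'F',s['ft_force'].round(1),'gap',round(s['finger_gap'],4))
    ax=R.as_matrix();print('tool y vs heater y deg',np.rad2deg(np.arctan2(ax[1,1],ax[0,1]))-90-np.rad2deg(p[2]),'tilt',ax[:,2].round(4))
    # desired: z down, y along heater y
    y=np.r_[-np.sin(p[2]),np.cos(p[2]),0];z=np.r_[0,0,-1.];T=np.c_[np.cross(y,z),y,z]
    rv=(R.inv()*Ro.from_matrix(T)).as_rotvec(degrees=True);print('rotvec needed (tool, deg)',rv.round(2))
    if tx is not None:
        d=H2W(p,tx)[0]-e;print('offset now mm',(R.inv().apply(d)*1e3).round(1),'after rot',(T.T@d*1e3).round(1))
E
python3 - <<'E'
from h import *
import cv2
p=np.load('pose.npy');p[:]=[.5257,.3022,np.deg2rad(12.5)];np.save('pose.npy',p)
cs,ci=cam('scene'),cam('side')
P=lambda c:c[0]@np.c_[c[1],c[2]]
for a,b in (((410,201),(446,152)),((414,315),(434,232)),((398,278),(396,220)),((305,292),(383,275)),((269,190),(267,245))):
    X=cv2.triangulatePoints(P(cs),P(ci),np.array(a,float).reshape(2,1),np.array(b,float).reshape(2,1)).ravel();print(X[:3]/X[3])
for n in('wrist',):
    c=cam(n);print('cam',-c[1].T@c[2],robot.get_state()['eef_pos'])
plan((-.056,.085,.20))
E
```

```text
[0.47623782 0.1147708  0.20530817]
[0.49560018 0.09394222 0.00106494]
[0.53709991 0.16049039 0.00368951]
[0.39768329 0.22709347 0.01024413]
[0.47712621 0.42684533 0.05308464]
cam [0.0751444  0.62618874 0.38436659] [0.15264151 0.60569117 0.22199871]
clock 0.15 eef [0.1526 0.6057 0.222 ] in heater [-0.2985  0.377   0.222 ] F [-0.5  0.2  0.3] gap 0.0879
tool y vs heater y deg -26.642523023431934 tilt [-2.0e-04 -1.2e-03 -1.0e+00]
rotvec needed (tool, deg) [-7.000e-02 -1.000e-02 -2.664e+01]
offset now mm [-347.7 -152.3   22.2] after rot [-242.5 -292.    22. ]
```

```bash
python3 -m inch '[{"offset":[0,0,0],"delta_rot":[0,0,-8.9],"fingers":1},{"offset":[0,0,0],"delta_rot":[0,0,-8.9],"fingers":1},{"offset":[0,0,0],"delta_rot":[0,0,-8.9],"fingers":1},{"offset":[-22,-28,0],"delta_rot":[0,0,0],"fingers":1},{"offset":[-36,-42,0],"delta_rot":[0,0,0],"fingers":1},{"offset":[-36,-42,0],"delta_rot":[0,0,0],"fingers":1},{"offset":[-36,-42,0],"delta_rot":[0,0,0],"fingers":1},{"offset":[-36,-42,0],"delta_rot":[0,0,0],"fingers":1},{"offset":[-36,-42,0],"delta_rot":[0,0,0],"fingers":1},{"offset":[-30,-40,0],"delta_rot":[0,0,0],"fingers":1},{"offset":[-10,-14,0],"delta_rot":[0,0,0],"fingers":1},{"offset":[0,0,0],"delta_rot":[0,0,0],"fingers":1},{"offset":[0,0,0],"delta_rot":[0,0,0],"fingers":1}]' 20
python3 - <<'E'
from h import *
import cv2
plan((-.056,.085,.12))
c=cam('wrist');im=eyes.grab_frame('wrist').copy()
cv2.imwrite('pics/w1.png',im[:,:,::-1])
cv2.imwrite('pics/s1.png',eyes.grab_frame('side')[:,:,::-1])
p=np.load('pose.npy')
for X in [(-.036,.05,.097),(-.076,.05,.097),(-.041,-.066,.1),(-.105,.1,.085),(-.105,-.1,.085)]:print(X,proj(c,H2W(p,X)).round(1))
E
```

```text
clock: 1.78
eef_pos: [0.4507, 0.3754, 0.2225]
eef_rot: [-0.0, -0.111, 0.994, 0.0]
ft_force: [-0.5, 0.3, 0.2]
finger_gap: 0.0006
clock 1.77 eef [0.4507 0.3754 0.2225] in heater [-0.0574  0.0877  0.2225] F [-0.5  0.3  0.2] gap 0.0006
tool y vs heater y deg 0.20870457224174288 tilt [-1.e-03  7.e-04 -1.e+00]
rotvec needed (tool, deg) [ 0.05 -0.05  0.21]
offset now mm [ -1.5  -2.8 102.5] after rot [ -1.4  -2.7 102.5]
(-0.036, 0.05, 0.097) [[283.3 211.9]]
(-0.076, 0.05, 0.097) [[281.9 172. ]]
(-0.041, -0.066, 0.1) [[163.1 207.6]]
(-0.105, 0.1, 0.085) [[334.7 139.8]]
(-0.105, -0.1, 0.085) [[125.5 138.9]]
```

View pics/w1.png

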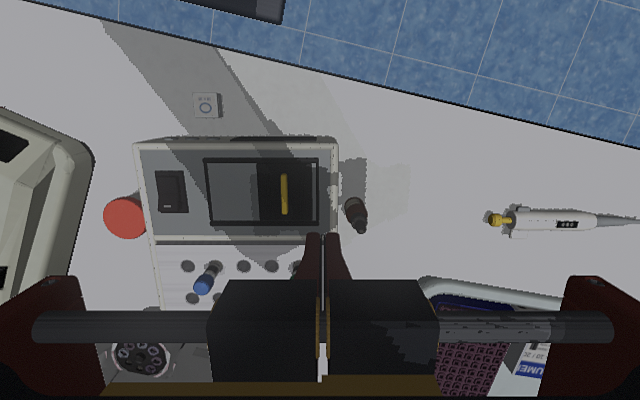

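View pics/s1.png

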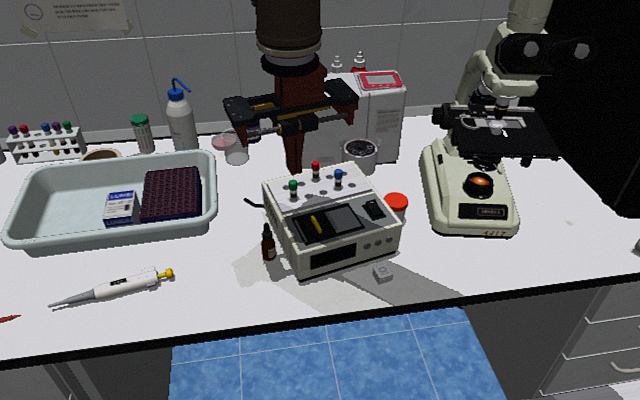

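Run:
```python
from h import *
import cv2
c=cam('wrist');p=np.load('pose.npy')
im=cv2.imread('pics/w1.png')
def d(X,col):
    u=proj(c,H2W(p,X))[0];return u
z=cv2.resize(im[120:270,110:360],None,fx=3.2,fy=3.2,interpolation=2)
for X in [(-.036,.05,.097),(-.076,.05,.097),(-.041,-.066,.1),(-.105,.1,.085),(-.105,-.1,.085),(-.005,-.1,.085),(-.005,.1,.085)]:
    u=(proj(c,H2W(p,X))[0]-(110,120))*3.2;cv2.circle(z,tuple(int(v) for v in u),3,(255,0,255),-1)
e=robot.get_state()['eef_pos'];print(proj(c,e));u=(proj(c,e)[0]-(110,120))*3.2;cv2.circle(z,tuple(int(v) for v in u),3,(0,255,0),-1)
cv2.imwrite('pics/w1z.png',z)
```

```text
[[321.20701274 249.14742445]]
```

View pics/w1z.png

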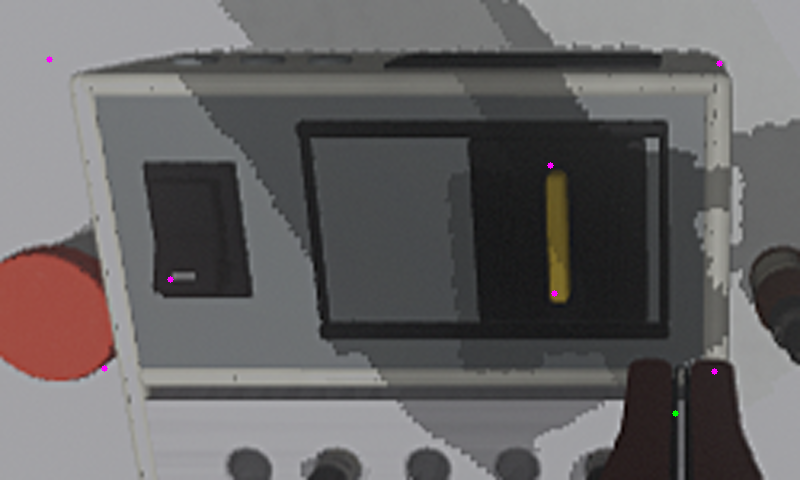

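```bash
python3 -m inch '[{"offset":[-1,-14,30],"delta_rot":[0,0,0.2],"fingers":1},{"offset":[0,0,45],"delta_rot":[0,0,0],"fingers":1},{"offset":[0,0,35],"delta_rot":[0,0,0],"fingers":1},{"offset":[0,0,12],"delta_rot":[0,0,0],"fingers":1},{"offset":[0,0,4],"delta_rot":[0,0,0],"fingers":1},{"offset":[0,0,0],"delta_rot":[0,0,0],"fingers":1},{"offset":[0,0,0],"delta_rot":[0,0,0],"fingers":1}]'
python3 - <<'E'
from h import *
import cv2
plan((-.056,.073,.0925))
im=eyes.grab_frame('wrist')[100:260,160:400];im2=eyes.grab_frame('side')[150:290,240:430]
a=cv2.resize(im,(600,400),interpolation=2);b=cv2.resize(im2,(540,400),interpolation=2)
cv2.imwrite('pics/w2.png',a[:,:,::-1]);cv2.imwrite('pics/s2.png',b[:,:,::-1])
E
```

```text
clock: 2.75
eef_pos: [0.457, 0.3609, 0.0979]
eef_rot: [0.001, -0.108, 0.994, 0.001]
ft_force: [0.1, 0.2, 0.9]
finger_gap: 0.0006
clock 2.75 eef [0.457  0.3609 0.0979] in heater [-0.0544  0.0721  0.0979] F [0.1 0.2 0.9] gap 0.0006
tool y vs heater y deg -0.1325328881272867 tilt [ 0.0015  0.0015 -1.    ]
rotvec needed (tool, deg) [ 0.06  0.1  -0.13]
offset now mm [1.6 0.8 5.4] after rot [1.6 0.9 5.4]
```

View pics/w2.png

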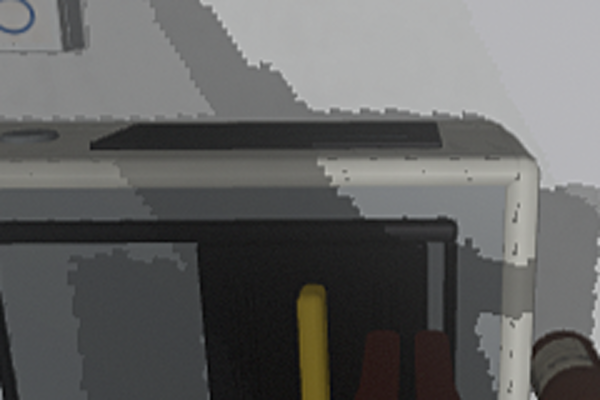

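View pics/s2.png

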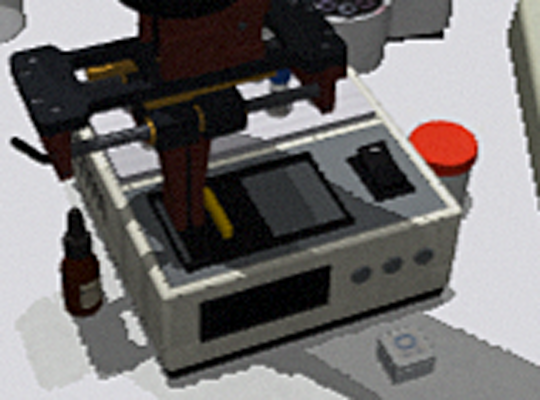

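```bash
python3 -m inch '[{"offset":[1,0,5.5],"delta_rot":[0,0,0],"fingers":1},{"offset":[0,0,0],"delta_rot":[0,0,0],"fingers":1},{"offset":[0,-5,0],"delta_rot":[0,0,0],"fingers":1},{"offset":[0,-5,0],"delta_rot":[0,0,0],"fingers":1},{"offset":[0,-6,0],"delta_rot":[0,0,0],"fingers":1},{"offset":[0,-6,0],"delta_rot":[0,0,0],"fingers":1},{"offset":[0,-6,0],"delta_rot":[0,0,0],"fingers":1},{"offset":[0,-6,0],"delta_rot":[0,0,0],"fingers":1},{"offset":[0,-6,0],"delta_rot":[0,0,0],"fingers":1},{"offset":[0,-6,0],"delta_rot":[0,0,0],"fingers":1},{"offset":[0,-5,0],"delta_rot":[0,0,0],"fingers":1},{"offset":[0,0,0],"delta_rot":[0,0,0],"fingers":1},{"offset":[0,0,0],"delta_rot":[0,0,0],"fingers":1}]'
python3 - <<'E'
from h import *
import cv2
plan((-.056,.012,.0925))
im=eyes.grab_frame('wrist')[100:260,160:400]
a=cv2.resize(im,(600,400),interpolation=2)
cv2.imwrite('pics/w3.png',a[:,:,::-1])
E
```

```text
clock: 4.47
eef_pos: [0.4662, 0.31, 0.0911]
eef_rot: [-0.0, -0.108, 0.994, -0.0]
ft_force: [-0.1, 1.3, -0.7]
finger_gap: 0.0009
clock 4.47 eef [0.4662 0.31   0.0911] in heater [-0.0564  0.0205  0.0911] F [-0.1  1.3 -0.7] gap 0.0009
tool y vs heater y deg -0.14432541182738134 tilt [-3.e-04 -3.e-04 -1.e+00]
rotvec needed (tool, deg) [-0.01 -0.02 -0.14]
offset now mm [-0.4 -8.5 -1.4] after rot [-0.4 -8.5 -1.4]
```

View pics/w3.png

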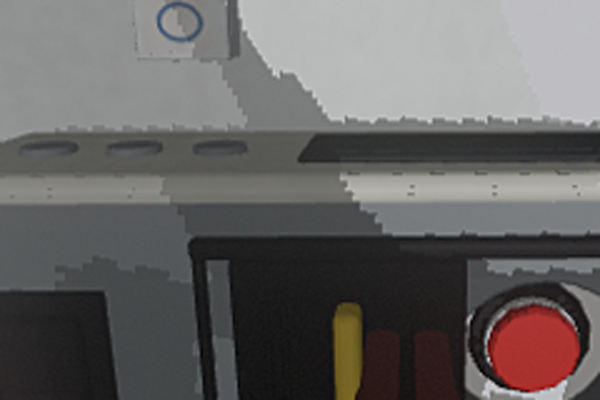

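```bash
python3 -m inch '[{"offset":[0,-3,0],"delta_rot":[0,0,0],"fingers":1},{"offset":[0,-3,0],"delta_rot":[0,0,0],"fingers":1},{"offset":[0,-2,0],"delta_rot":[0,0,0],"fingers":1},{"offset":[0,-1.5,0],"delta_rot":[0,0,0],"fingers":1},{"offset":[0,0,0],"delta_rot":[0,0,0],"fingers":1},{"offset":[0,0,0],"delta_rot":[0,0,0],"fingers":1}]'
python3 - <<'E'
from h import *
import cv2
plan((-.056,.012,.0925))
im=eyes.grab_frame('wrist')[100:260,160:400]
a=cv2.resize(im,(600,400),interpolation=2)
cv2.imwrite('pics/w4.png',a[:,:,::-1])
E
```

```text
clock: 5.28
eef_pos: [0.4674, 0.3045, 0.0912]
eef_rot: [0.0, -0.109, 0.994, 0.002]
ft_force: [-2.1, 9.4, -4.6]
finger_gap: 0.0002
clock 5.28 eef [0.4674 0.3045 0.0912] in heater [-0.0564  0.0149  0.0912] F [-2.1  9.4 -4.6] gap 0.0002
tool y vs heater y deg 0.006841662771051915 tilt [-1.0e-04  4.4e-03 -1.0e+00]
rotvec needed (tool, deg) [0.25 0.05 0.01]
offset now mm [-0.4 -2.9 -1.3] after rot [-0.4 -2.9 -1.3]
```

View pics/w4.png

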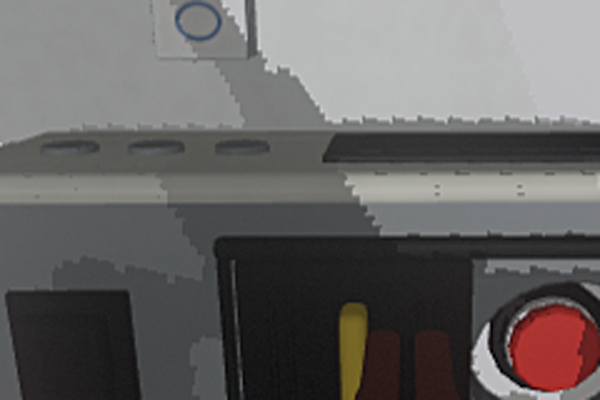

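```bash
python3 - <<'E'
from h import *
p=np.load('pose.npy');d=Ro.from_euler('z',p[2]).apply([0,.0015,0]);p[:2]+=d[:2];np.save('pose.npy',p)
E
python3 -m inch '[{"offset":[0,3,-5],"delta_rot":[0,0,0],"fingers":1},{"offset":[0,6,-20],"delta_rot":[0,0,0],"fingers":1},{"offset":[0,15,-10],"delta_rot":[0,0,0],"fingers":1},{"offset":[0,10,0],"delta_rot":[0,0,0],"fingers":1},{"offset":[0,0,0],"delta_rot":[0,0,0],"fingers":1},{"offset":[0,0,0],"delta_rot":[0,0,0],"fingers":1}]'
python3 - <<'E'
from h import *
import cv2
plan((-.056,.05,.1))
c=cam('wrist');p=np.load('pose.npy')
im=eyes.grab_frame('wrist')[120:280,200:440]
a=cv2.resize(im,(720,480),interpolation=2)[:,:,::-1].copy()
for X in((-.056,.05,.073),(-.056,.05,.085),(-.056,0,.097)):
    u=(proj(c,H2W(p,X))[0]-(200,120))*3;print(u)
    cv2.circle(a,tuple(int(v) for v in u),3,(255,0,255),-1)
cv2.imwrite('pics/w5.png',a)
E
```

```text
clock: 6.08
eef_pos: [0.4609, 0.3336, 0.1254]
eef_rot: [-0.0, -0.108, 0.994, -0.001]
ft_force: [-0.2, 0.2, -0.2]
finger_gap: 0.0005
clock 6.08 eef [0.4609 0.3336 0.1254] in heater [-0.0565  0.0432  0.1254] F [-0.2  0.2 -0.2] gap 0.0005
tool y vs heater y deg -0.1404542810572167 tilt [-8.0e-04 -1.1e-03 -1.0e+00]
rotvec needed (tool, deg) [-0.05 -0.06 -0.14]
offset now mm [-0.5  6.9 25.4] after rot [-0.5  6.8 25.4]
[392.41859636 294.43837014]
[393.68889782 312.39032503]
[169.62617991 332.60899279]
```

View pics/w5.png

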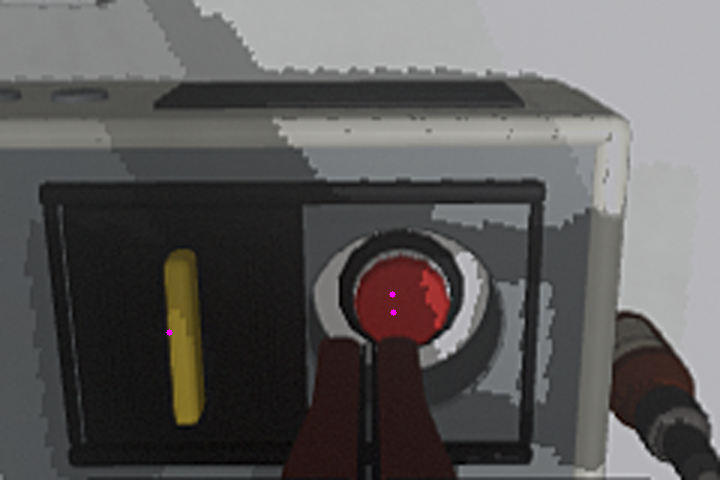

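Run:
```python
from h import *
c=cam('wrist');s=robot.get_state();R=Ro.from_quat(np.roll(s['eef_rot'],-1))
for o in((0,0,0),(.01,0,0),(.01,.01,0),(.01,-.01,0)):
    print(o,(proj(c,s['eef_pos']+R.apply(o))[0]-(200,120))*3)
```

```text
(0, 0, 0) [363.73298743 387.28439997]
(0.01, 0, 0) [363.70617744 339.19614642]
(0.01, 0.01, 0) [416.592462   339.23085431]
(0.01, -0.01, 0) [310.82110464 339.16143933]
```

```bash
python3 - <<'E'
from h import *
p=np.load('pose.npy');d=Ro.from_euler('z',p[2]).apply([.0007,.002,0]);p[:2]+=d[:2];np.save('pose.npy',p)
E
python3 -m inch '[{"offset":[-1,9,0],"delta_rot":[0,0,0],"fingers":1},{"offset":[0,0,15],"delta_rot":[0,0,0],"fingers":1},{"offset":[0,0,20],"delta_rot":[0,0,0],"fingers":1},{"offset":[0,0,10],"delta_rot":[0,0,0],"fingers":1},{"offset":[0,0,5],"delta_rot":[0,0,0],"fingers":1},{"offset":[0,0,0],"delta_rot":[0,0,0],"fingers":1}]'
python3 - <<'E'
from h import *
plan((-.056,.05,.067))
E
```

```text
clock: 6.88
eef_pos: [0.4601, 0.343, 0.0759]
eef_rot: [-0.0, -0.108, 0.994, -0.0]
ft_force: [-0.2, -0.1, -0.4]
finger_gap: 0.0006
clock 6.88 eef [0.4601 0.343  0.0759] in heater [-0.0559  0.0506  0.0759] F [-0.2 -0.1 -0.4] gap 0.0006
tool y vs heater y deg -0.14644492743711623 tilt [-3.e-04 -3.e-04 -1.e+00]
rotvec needed (tool, deg) [-0.01 -0.02 -0.15]
offset now mm [ 0.1 -0.6  8.9] after rot [ 0.1 -0.6  8.9]
```

```bash
python3 -m inch '[{"offset":[0,0,3],"delta_rot":[0,0,0],"fingers":1},{"offset":[0,0,2],"delta_rot":[0,0,0],"fingers":1},{"offset":[0,0,2],"delta_rot":[0,0,0],"fingers":1},{"offset":[0,0,2],"delta_rot":[0,0,0],"fingers":1},{"offset":[0,0,1],"delta_rot":[0,0,0],"fingers":1},{"offset":[0,0,0],"delta_rot":[0,0,0],"fingers":1},{"offset":[0,0,0],"delta_rot":[0,0,0],"fingers":1}]'
```

```text
clock: 7.75
eef_pos: [0.4606, 0.3435, 0.0673]
eef_rot: [0.001, -0.108, 0.994, 0.0]
ft_force: [-1.4, -2.0, 12.5]
finger_gap: 0.0004
```

```bash
python3 -m inch '[{"offset":[0,0,1.5],"delta_rot":[0,0,0],"fingers":1},{"offset":[0,0,0],"delta_rot":[0,0,0],"fingers":1},{"offset":[0,0,0],"delta_rot":[0,0,0],"fingers":1}]'; python3 -m inch '[{"offset":[0,0,-4],"delta_rot":[0,0,0],"fingers":1},{"offset":[0,0,-20],"delta_rot":[0,0,0],"fingers":1},{"offset":[0,0,-25],"delta_rot":[0,0,0],"fingers":1},{"offset":[0,0,-15],"delta_rot":[0,0,0],"fingers":1},{"offset":[0,-10,0],"delta_rot":[0,0,0],"fingers":1},{"offset":[0,-30,0],"delta_rot":[0,0,0],"fingers":1},{"offset":[0,-30,0],"delta_rot":[0,0,0],"fingers":1},{"offset":[0,-4,0],"delta_rot":[0,0,0],"fingers":1},{"offset":[0,0,0],"delta_rot":[0,0,0],"fingers":1},{"offset":[0,0,0],"delta_rot":[0,0,0],"fingers":1}]'
python3 - <<'E'
from h import *
import cv2
plan((-.056,-.018,.092))
im=eyes.grab_frame('wrist')[120:280,200:440]
a=cv2.resize(im,(720,480),interpolation=2)[:,:,::-1].copy()
cv2.imwrite('pics/w6.png',a)
E
```

```text
clock: 8.12
eef_pos: [0.4607, 0.3435, 0.0671]
eef_rot: [0.001, -0.108, 0.994, 0.001]
ft_force: [-4.8, -4.3, 25.3]
finger_gap: 0.0003
clock: 9.38
eef_pos: [0.4755, 0.272, 0.1283]
eef_rot: [-0.0, -0.108, 0.994, 0.0]
ft_force: [0.6, -0.2, -0.2]
finger_gap: 0.0007
clock 9.38 eef [0.4755 0.272  0.1283] in heater [-0.0562 -0.0221  0.1283] F [ 0.6 -0.2 -0.2] gap 0.0007
tool y vs heater y deg -0.05505105356290585 tilt [-4.e-04  4.e-04 -1.e+00]
rotvec needed (tool, deg) [ 0.03 -0.02 -0.06]
offset now mm [-0.2  4.1 36.3] after rot [-0.2  4.1 36.3]
```

View pics/w6.png

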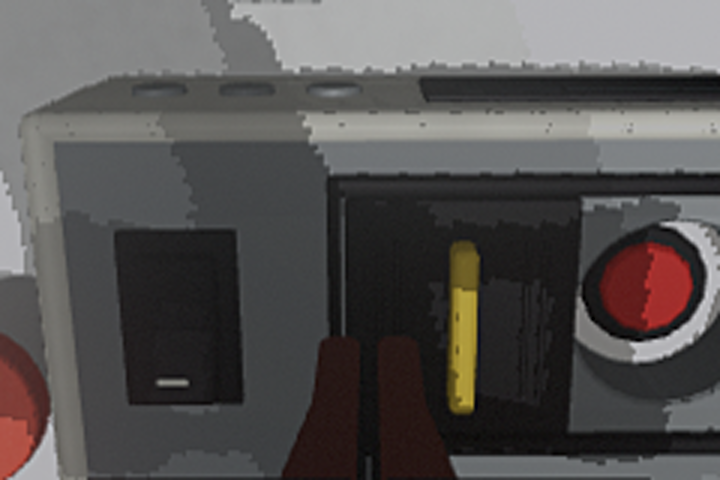

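```bash
python3 -m inch '[{"offset":[0,3,0],"delta_rot":[0,0,0],"fingers":1},{"offset":[0,0,20],"delta_rot":[0,0,0],"fingers":1},{"offset":[0,0,12],"delta_rot":[0,0,0],"fingers":1},{"offset":[0,0,4.5],"delta_rot":[0,0,0],"fingers":1},{"offset":[0,0,0],"delta_rot":[0,0,0],"fingers":1},{"offset":[0,3,0],"delta_rot":[0,0,0],"fingers":1},{"offset":[0,5,0],"delta_rot":[0,0,0],"fingers":1},{"offset":[0,6,0],"delta_rot":[0,0,0],"fingers":1},{"offset":[0,6,0],"delta_rot":[0,0,0],"fingers":1},{"offset":[0,6,0],"delta_rot":[0,0,0],"fingers":1},{"offset":[0,6,0],"delta_rot":[0,0,0],"fingers":1},{"offset":[0,6,0],"delta_rot":[0,0,0],"fingers":1},{"offset":[0,6,0],"delta_rot":[0,0,0],"fingers":1},{"offset":[0,5,0],"delta_rot":[0,0,0],"fingers":1},{"offset":[0,3,0],"delta_rot":[0,0,0],"fingers":1},{"offset":[0,0,0],"delta_rot":[0,0,0],"fingers":1},{"offset":[0,0,0],"delta_rot":[0,0,0],"fingers":1}]'
python3 - <<'E'
from h import *
import cv2
plan((-.056,.0375,.0918))
im=eyes.grab_frame('wrist')[120:280,200:440]
a=cv2.resize(im,(720,480),interpolation=2)[:,:,::-1].copy()
cv2.imwrite('pics/w7.png',a)
E
```

```text
clock: 11.55
eef_pos: [0.4642, 0.3246, 0.0921]
eef_rot: [-0.0, -0.108, 0.994, 0.0]
ft_force: [0.3, -0.6, 0.0]
finger_gap: 0.0005
clock 11.55 eef [0.4642 0.3246 0.0921] in heater [-0.0559  0.0317  0.0921] F [ 0.3 -0.6  0. ] gap 0.0005
tool y vs heater y deg -0.14134144357608136 tilt [-0.e+00  2.e-04 -1.e+00]
rotvec needed (tool, deg) [ 0.01  0.   -0.14]
offset now mm [0.1 5.8 0.3] after rot [0.1 5.8 0.3]
```

View pics/w7.png

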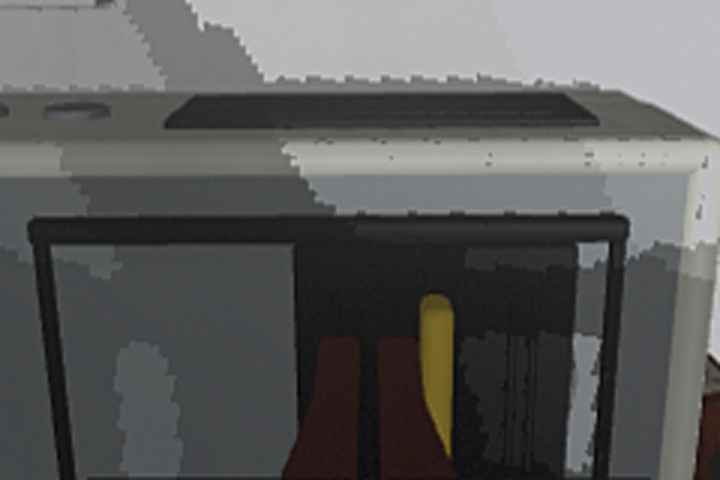

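```bash
python3 -m inch '[{"offset":[0,3,0],"delta_rot":[0,0,0],"fingers":1},{"offset":[0,2,0],"delta_rot":[0,0,0],"fingers":1},{"offset":[0,2,0],"delta_rot":[0,0,0],"fingers":1},{"offset":[0,0,0],"delta_rot":[0,0,0],"fingers":1},{"offset":[0,0,0],"delta_rot":[0,0,0],"fingers":1}]'
python3 - <<'E'
from h import *
import cv2
plan()
im=eyes.grab_frame('wrist')[120:280,200:440]
a=cv2.resize(im,(720,480),interpolation=2)[:,:,::-1].copy()
cv2.imwrite('pics/w8.png',a)
E
```

```text
clock: 12.22
eef_pos: [0.463, 0.3303, 0.0921]
eef_rot: [-0.0, -0.107, 0.994, -0.001]
ft_force: [0.0, -6.0, 2.2]
finger_gap: 0.0003
clock 12.22 eef [0.463  0.3303 0.0921] in heater [-0.0558  0.0375  0.0921] F [ 0.  -6.   2.2] gap 0.0003
tool y vs heater y deg -0.18795341609191496 tilt [-0.     -0.0014 -1.    ]
rotvec needed (tool, deg) [-0.08 -0.02 -0.19]
```

View pics/w8.png

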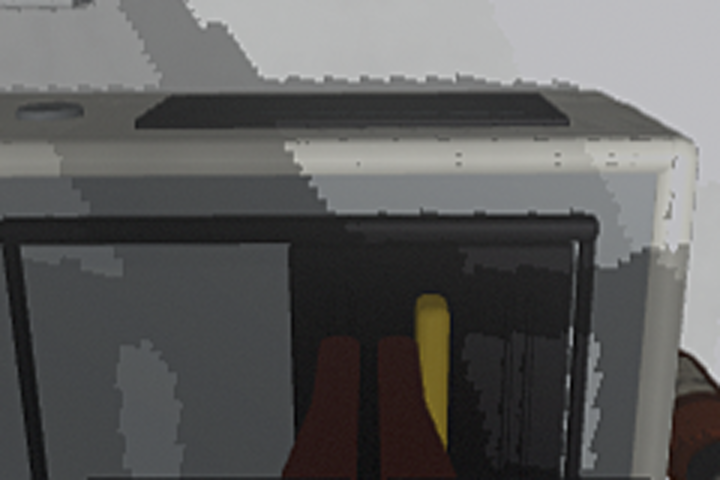

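```bash
python3 -m inch '[{"offset":[0,-4,0],"delta_rot":[0,0,0],"fingers":1},{"offset":[0,0,-15],"delta_rot":[0,0,0],"fingers":1},{"offset":[0,0,-25],"delta_rot":[0,0,0],"fingers":1},{"offset":[0,0,-20],"delta_rot":[0,0,10],"fingers":1},{"offset":[0,0,0],"delta_rot":[0,0,10],"fingers":1},{"offset":[0,0,0],"delta_rot":[0,0,10],"fingers":1},{"offset":[0,0,0],"delta_rot":[0,0,10],"fingers":1},{"offset":[0,0,0],"delta_rot":[0,0,10],"fingers":1},{"offset":[0,0,0],"delta_rot":[0,0,10],"fingers":1},{"offset":[0,0,0],"delta_rot":[0,0,10],"fingers":1},{"offset":[0,0,0],"delta_rot":[0,0,10],"fingers":1},{"offset":[0,0,0],"delta_rot":[0,0,10],"fingers":1},{"offset":[0,0,0],"delta_rot":[0,0,0],"fingers":1},{"offset":[0,0,0],"delta_rot":[0,0,0],"fingers":1}]'
python3 - <<'E'
from h import *
plan((-.041,-.066,.11))
print(robot.get_state()['joint_positions'].round(2))
E
```

```text
clock: 14.02
eef_pos: [0.4635, 0.3281, 0.1527]
eef_rot: [-0.0, 0.625, 0.781, 0.0]
ft_force: [1.0, -0.3, 0.3]
finger_gap: 0.0006
clock 14.03 eef [0.4635 0.3281 0.1527] in heater [-0.0558  0.0352  0.1527] F [ 1.  -0.3  0.3] gap 0.0006
tool y vs heater y deg -89.88455497949582 tilt [ 3.e-04  8.e-04 -1.e+00]
rotvec needed (tool, deg) [ 6.000e-02 -1.000e-02 -8.988e+01]
offset now mm [-101.3   14.6   42.6] after rot [ -14.8 -101.2   42.7]
[-0.99  0.4   0.38  1.84 -0.18  0.94 -0.31]
```

```bash
python3 -m inch '[{"offset":[-20,3,0],"delta_rot":[0,0,0],"fingers":1},{"offset":[-35,5,0],"delta_rot":[0,0,0],"fingers":1},{"offset":[-30,5,0],"delta_rot":[0,0,0],"fingers":1},{"offset":[-16,1.5,0],"delta_rot":[0,0,0],"fingers":1},{"offset":[0,0,20],"delta_rot":[0,0,0],"fingers":1},{"offset":[0,0,15],"delta_rot":[0,0,0],"fingers":1},{"offset":[0,0,5],"delta_rot":[0,0,0],"fingers":1},{"offset":[0,0,0],"delta_rot":[0,0,0],"fingers":1},{"offset":[0,0,0],"delta_rot":[0,0,0],"fingers":1}]'
python3 - <<'E'
from h import *
import cv2
plan((-.041,-.066,.10))
a=eyes.grab_frame('wrist');b=eyes.grab_frame('side')[120:320,200:520];c=eyes.grab_frame('scene')[100:300,200:520]
cv2.imwrite('pics/w9.png',a[:,:,::-1])
cv2.imwrite('pics/s9.png',np.vstack([cv2.resize(b,(480,300)),cv2.resize(c,(480,300))])[:,:,::-1])
E
```

```text
clock: 15.15
eef_pos: [0.4996, 0.2323, 0.1126]
eef_rot: [0.0, 0.627, 0.779, 0.0]
ft_force: [0.1, 0.2, -1.1]
finger_gap: 0.0004
clock 15.15 eef [0.4996 0.2323 0.1126] in heater [-0.0413 -0.0661  0.1126] F [ 0.1  0.2 -1.1] gap 0.0004
tool y vs heater y deg -90.11057906425103 tilt [ 6.e-04  4.e-04 -1.e+00]
rotvec needed (tool, deg) [ 4.000e-02  2.000e-02 -9.011e+01]
offset now mm [ 0.1  0.3 12.6] after rot [-0.3  0.1 12.6]
```

View pics/w9.png

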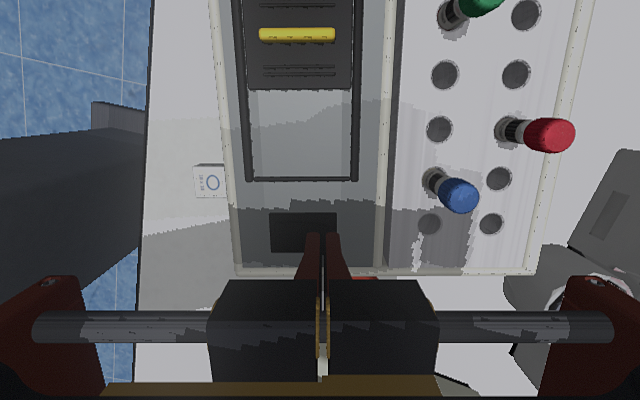

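View pics/s9.png

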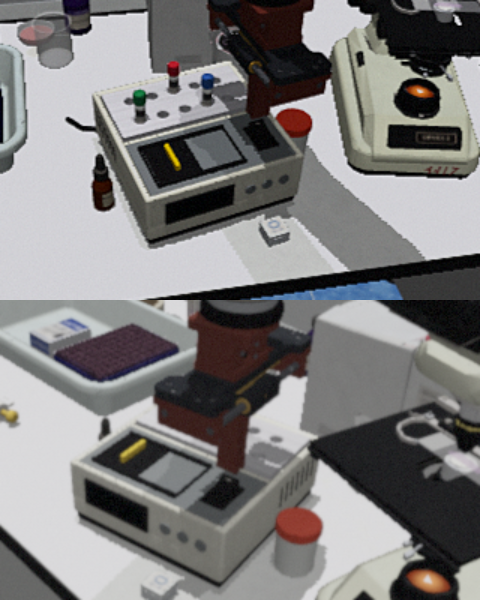

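```bash
python3 -m inch '[{"offset":[0,0,9],"delta_rot":[0,0,0],"fingers":1},{"offset":[0,0,3],"delta_rot":[0,0,0],"fingers":1},{"offset":[0,0,2],"delta_rot":[0,0,0],"fingers":1},{"offset":[0,0,2],"delta_rot":[0,0,0],"fingers":1},{"offset":[0,0,2],"delta_rot":[0,0,0],"fingers":1},{"offset":[0,0,1],"delta_rot":[0,0,0],"fingers":1},{"offset":[0,0,0],"delta_rot":[0,0,0],"fingers":1},{"offset":[0,0,0],"delta_rot":[0,0,0],"fingers":1}]'
```

```text
clock: 16.3
eef_pos: [0.5004, 0.2322, 0.0945]
eef_rot: [0.0, 0.627, 0.779, 0.001]
ft_force: [1.0, -1.0, 14.3]
finger_gap: 0.0003
```

```bash
python3 -m inch '[{"offset":[0,0,1.5],"delta_rot":[0,0,0],"fingers":1},{"offset":[0,0,0],"delta_rot":[0,0,0],"fingers":1},{"offset":[0,0,0],"delta_rot":[0,0,0],"fingers":1}]'; python3 -m inch '[{"offset":[0,0,-5],"delta_rot":[0,0,0],"fingers":1},{"offset":[0,0,-20],"delta_rot":[0,0,0],"fingers":1},{"offset":[0,0,-40],"delta_rot":[0,0,0],"fingers":1},{"offset":[10,-10,-40],"delta_rot":[0,0,0],"fingers":1},{"offset":[40,-10,-20],"delta_rot":[0,0,0],"fingers":1},{"offset":[50,-10,0],"delta_rot":[0,0,0],"fingers":1},{"offset":[50,-10,0],"delta_rot":[0,0,0],"fingers":1},{"offset":[50,-10,0],"delta_rot":[0,0,0],"fingers":1},{"offset":[0,0,0],"delta_rot":[0,0,0],"fingers":1},{"offset":[0,0,0],"delta_rot":[0,0,0],"fingers":1}]'
python3 - <<'E'
from h import *
import cv2
plan()
b=eyes.grab_frame('side')[150:290,240:430];c=eyes.grab_frame('scene')[145:285,235:425]
cv2.imwrite('pics/s10.png',np.vstack([cv2.resize(b,(405,300),interpolation=2),cv2.resize(c,(405,300),interpolation=2)])[:,:,::-1])
E
```

```text
clock: 16.68
eef_pos: [0.5005, 0.2323, 0.0942]
eef_rot: [0.0, 0.627, 0.779, 0.001]
ft_force: [-4.8, -3.6, 28.1]
finger_gap: 0.0005
clock: 17.92
eef_pos: [0.4075, 0.4155, 0.2158]
eef_rot: [0.0, 0.627, 0.779, -0.001]
ft_force: [-0.3, -0.4, 0.4]
finger_gap: 0.0004
clock 17.93 eef [0.4075 0.4155 0.2158] in heater [-0.0916  0.1327  0.2158] F [-0.3 -0.4  0.4] gap 0.0004
tool y vs heater y deg -90.13806572771357 tilt [-0.001  -0.0022 -1.    ]
rotvec needed (tool, deg) [-1.500e-01  2.000e-02 -9.014e+01]
```

View pics/s10.png

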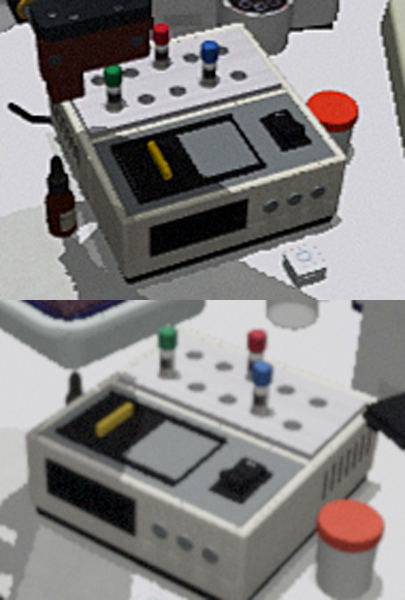

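```bash
python3 -c "
from bench import workorder
print(workorder.job_done())"
```

```text
the job is handed in; nothing more can be done
None
```

The job is done and handed in at about 18 s of the 40 s allowed. With the fingers shut, I slid the shutter open, pressed the reset button, slid the shutter shut again and switched the rocker on.

| Step | Last check |
|---|---|
| Shutter open | Reached its end stop at about 9 N |
| Reset button home | Fingertip stopped at z = 67 mm (the home height) under 25 N. The wrist picture showed the button sunk into its collar |
| Shutter shut | Fingertip stopped where I had predicted, at about 6 N. The later pictures still show it shut |
| Rocker on | Fingertip stopped at z = 94 mm (the on height) under 28 N. In the last picture the far half looks lowered |

In the last side and scene pictures the three tubes, the cup and the small box look unmoved. The bottle does too, though the scene picture only partly shows it. The arm is clear and touches nothing, with force readings near zero. I judged this by eye and did not measure their positions again.

The wrist camera put the heater about 3 to 4 mm further along its y axis than my first estimate from the other two cameras. I corrected for this before pressing the button, and where the fingertip stopped afterwards agreed with the corrected position.

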